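# Slide the cup off a covered topping pan and fold its flap open

## Task

Open the narrow topping pan for service with gentle pushes of the fingertips, gripping and picking up nothing. First slide the small cup of yellow spread that stands on its front flap sideways onto the cover of the wide pan next to it, so that it stands there upright; then swing the narrow pan's front flap up (its pull tab can be caught from below) and push it over past upright, so that it drops back and lies folded open on the back half of its cover. The cup stays on the covers all the way, both pans stay standing where they are, the wide pan stays closed, and the other things on the worktop are left alone.

Things in the scene. Friction and masses are not known exactly. Their poses are not given: they have to be found in the camera images.
- narrow_pan: Narrow steel pan, full, 174 x 322 mm, 64 mm high, 2.2 kg. Origin: middle of its underside. y axis along its length, away from the robot; x axis to the robot's right (yaw -1.57 +- 0.1 rad). Its flat steel cover is 178 mm wide, top face at z = 68 mm; the back half is fixed, the front half is the flap. The wide pan is beside it, left or right, 4 to 12 mm between the covers.
- wide_pan: Wide steel pan, full, 262 mm wide, of the same length, height and kind of cover (266 mm wide, top face at z = 68 mm), 3 kg, beside the narrow one, the same way round. Origin: middle of its underside; axes as those of the narrow pan.
- cup_mid (a point): Middle of the small round steel portion cup, full of yellow spread, half-way up (z = 87 mm when it stands on a cover). 37 mm high, 61 mm wide at the rim, 46 mm at the base; 80 g, loose. It starts standing on the narrow pan's flap. About 1 N slides it.
- narrow_pan_hinge (a point): Middle of the narrow flap's hinge line, at the cover's top face (z = 68 mm), 63 mm nearer to the robot than the pan's middle. Axes as those of the pan; the hinge line runs along x. The hinge barrel stands 2.5 mm over the cover.
- narrow_flap_tab (a point): Middle of the front edge of the narrow flap's pull tab; moves with the flap. The tab is a flat continuation of the flap, 74 mm wide, 31 mm long, 4 mm thick, its edge rolled to 7 mm. Hinge line to flap's front edge: 100 mm; to the tab's edge: 131 mm. Closed, its underside is 62 mm over the worktop, with open space below.
- narrow_flap (a joint): Angle of the narrow pan's flap, rad: 0 closed (flat), 1.57 upright, 3.05 folded back onto the cover's back half (stop). 0.2 kg; about 1 N at the tab lifts it. Short of upright it falls shut; past 1.7 it falls open by itself within 1.5 s (damped hinge).
- wide_flap (a joint): Angle of the wide pan's flap, rad; 0 closed, and it stays closed.
- portion_cup_1: Empty small steel portion cup, 61 mm wide, 37 mm high, right of the pans; a bystander. Origin: middle of its underside.
- salt_shaker: Salt shaker, 44 mm wide, 90 mm high, right of the pans; a bystander. Origin: middle of its underside.
- squeeze_bottle_0: Squeeze bottle, 57 mm wide, 218 mm high, right of the pans; a bystander. Origin: middle of its underside.
- spread_tub: Tub of spread, 96 x 137 x 53 mm, left of the pans, at the back; a bystander. Origin: middle of its underside.
- tongs: Steel tongs, 336 x 66 x 38 mm, lying left of the pans; a bystander. Origin: middle of its underside.
- pastry_brush: Pastry brush, 222 mm long, 14 mm high, lying in front on the left; a bystander. Origin: middle of its underside.
- probe: Probe thermometer, 212 mm long, 22 mm high, lying in front on the right; a bystander. Origin: middle of its underside.
- portion_cup_0: The same cup of yellow spread; origin: middle of its underside.
There are look-alikes about, which are no part of the job. Leave any brown or pink look-alike of the portion_cup_0 alone.

How it is judged:
By the outcome, as a careful person would: the job done as asked, in the order asked, and still so for the second after the job is handed in, with the robot touching nothing.
It also fails if it takes over 64 s, if anything falls off the work surface, if the arm or the gripper's body presses on something with over 40 N, if the wrist force passes 120 N, or if a joint passes its speed limit or range.

## Robot

A 6-joint arm with a two-finger parallel gripper is mounted at the origin on a cart in front of the work surface, level with it; the furniture and walls round the work are solid. World frame = base frame: x ahead of the robot, y to its left, z up, the work surface at z = 0. Lengths are in m, angles in degrees, forces in N, time in s.
With the tool pointing down it reaches from about 0.4 to 0.825 m from the base axis. Payload 7 kg.
Tool frame: the origin (TCP) lies midway between the tips of the shut fingers; the grasp point (between the pads) lies 19 mm behind it; z points along the fingers, y is the line along which they close (so a half turn about z gives the same grasp; the last joint's range is limited). The gripper opens to 88 mm and grips with 3 to 60 N. Pads are 19 mm wide; open, the fingers measure 130 mm over their backs; the gripper's body (78 mm by 193 mm) begins 47 mm behind the grasp point.
Start: joints at [92.424, 20.546, 0.682, 0, -70.136, -16.507], TCP at [0.164, 0.655, 0.227] pointing down, gripper open.
Joint ranges: [-176.03, 176.03], [-82.01, 121.73], [-58.28, 71.71], [-173.87, 95.51], [-174.79, -0.11], [-173.66, 173.66]. Speed limits (degrees/s): [136.94, 136.94, 172.46, 180, 180, 180].

## Interface

Orientations are given as [roll, pitch, yaw] about the fixed x, y, z axes, in that order (R = Rz(yaw) Ry(pitch) Rx(roll)).
In Python, from plant import ctrl, viewer, close_job gives the robot as it stands. The module is installed in compiled form; this text tells all that it offers.
- The arm moves only by the tool step_arm, never from a script. Its argument "moves" is a list that holds one entry, the list of rows, each a list of 5 numbers: the shift along the world's x, y, z in cm, then the turn about the world's z in rad, then the finger opening in cm, from 0 to 8.76. In form: [[[tx, ty, tz, twist, grip], ...]]. A call has 1 to 10 rows; each row shifts and turns the commanded pose from where the row before left it; what a row does not reach is not made up. A row lasts 1/10 s, in which the tool goes at most 50 mm and 8.59 degrees, less where a joint would pass 70% of its speed; a pose out of reach is approached as far as the arm can. A call with a gripper value outside its range is refused whole. The fingers move at their own pace and stop on an object; the grip force is fixed at half the most. Time passes only in rows, so rows that do not move let the fingers close. It gives the time, the measured TCP pose, the force, the opening and the grip force at its end, in the units of the state.
- ctrl.get_obs(): the state, without advancing time (a new reading comes with each control period).
- viewer.snapshot(name): name is "scene" or "top" or "wrist"; returns (picture, depth): 400x640x3 uint8, blue, green, red; 400x640 float32, m along the optical axis (not along the pixel's ray), 0 where there is no reading.
- viewer.camera_info(name): a dict with "camera_matrix" (3x3 intrinsics, pixels), "eye" and "orientation" of the camera in the world. Camera axes: x right, y down, z forward; pixel columns grow to the right and rows downward; lengths in m; the calibration is good to about 2 mm. A picture is of the moment at which its call begins: read the wrist's pose just before it. camera_info takes no time and is no camera call; for the wrist camera it gives the pose at the moment of the call.
- close_job(): hands the job in; it is judged then, once.
The state is a dict: "clock": time; "joint_pos": joint angles; "qvel": joint speeds; "tau": joint torques, N m; "tool_pos": TCP position; "orientation": TCP orientation; "force": force on the tool from outside, world axes, zero at the start; "moment": the same for the moment, N m; "opening": finger opening in m; "gripper_force": force on a finger pad.
Only numpy, scipy, OpenCV 4.12 (cv2) and the standard library are available. Lean on these libraries where they do the work, as an engineer would, in place of code of your own. Each camera call takes 0.05 s, during which the arm holds its last target. There are 200 camera calls.

## Working session

There is one attempt and no reset: what is moved stays moved. The work goes in short steps, Python scripts to look and compute and a tool call to move; the robot and the scene stay as the last step left them, time stands still between calls to the robot, and variables do not carry over. Pictures are saved under pics/ and viewed, at most 10 in all, crops included, and the job is handed in when it is done.

Besides the shell and the picture viewer there is one more tool, called after "Call:" as name(argument=value, ...) on one line, values as JSON. step_arm: Moves the arm, as the interface text tells. Its arguments: {"type":"object","properties":{"moves":{"type":"array","items":{"type":"array","items":{"type":"array","items":{"type":"number"}}}}},"required":["moves"]}

```bash
mkdir -p pics; cat > h.py <<'E'
import numpy as np, cv2
from plant import ctrl, viewer
def snap(n,save=None):
    info=viewer.camera_info(n); p,d=viewer.snapshot(n)
    if save: cv2.imwrite('pics/'+save,p)
    return p,d,info
def Rm(o):
    o=np.array(o,float)
    if o.shape==(3,3): return o
    if o.shape==(4,): raise SystemExit('quat')
    r,p,y=np.radians(o); c,s=np.cos,np.sin
    return np.array([[c(y),-s(y),0],[s(y),c(y),0],[0,0,1]])@np.array([[c(p),0,s(p)],[0,1,0],[-s(p),0,c(p)]])@np.array([[1,0,0],[0,c(r),-s(r)],[0,s(r),c(r)]])
def ray(info,u,v,z):
    K=np.array(info['camera_matrix']);R=Rm(info['orientation']);e=np.array(info['eye'])
    d=R@np.linalg.inv(K)@np.array([u,v,1.]); return e+d*(z-e[2])/d[2]
def cloud(info,d):
    K=np.array(info['camera_matrix']);R=Rm(info['orientation']);e=np.array(info['eye'])
    v,u=np.mgrid[:400,:640]; q=np.stack([(u-K[0,2])/K[0,0]*d,(v-K[1,2])/K[1,1]*d,d],-1)
    return q@R.T+e
E
python3 - <<'E'
from h import *
for n in('top','scene'):
    p,d,i=snap(n,n+'0.png'); print(i)
print(ctrl.get_obs())
E
```

```text
{'camera_matrix': array([[471.98047145,   0.        , 319.90429787],
       [  0.        , 471.98047145, 208.29900473],
       [  0.        ,   0.        ,   1.        ]]), 'eye': array([0.26340614, 0.06657098, 1.42793127]), 'orientation': array([-169.42974847,    0.49974177,  -88.51187677])}
{'camera_matrix': array([[436.77920006,   0.        , 324.18360658],
       [  0.        , 436.77920006, 193.19774337],
       [  0.        ,   0.        ,   1.        ]]), 'eye': array([-0.13398088, -0.77273611,  0.99537755]), 'orientation': array([-130.24305368,    0.72564779,  -39.03005495])}
{'clock': 0.1, 'joint_pos': array([ 9.24230277e+01,  2.05855226e+01,  6.39204682e-01, -1.78394772e-02,
       -7.01352522e+01, -1.65061707e+01]), 'qvel': array([-0.01713033, -0.10297315,  0.21704213, -0.05138065,  0.00360565,
       -0.06207376]), 'tau': array([-1.16607400e-03, -5.84166813e+01,  2.93748307e+01,  7.01554969e+00,
        1.01619173e-02, -5.36601419e-05]), 'tool_pos': array([0.16417483, 0.65428277, 0.22573784]), 'orientation': array([ 1.79917026e+02, -7.09757088e-03, -1.40892117e+01]), 'force': array([ 0.49117818, -0.27874078,  0.37491687]), 'moment': array([-0.07991157, -0.02144013,  0.01706169]), 'gripper_force': 0.0, 'opening': 0.08785536170913173}
```

View pics/top0.png

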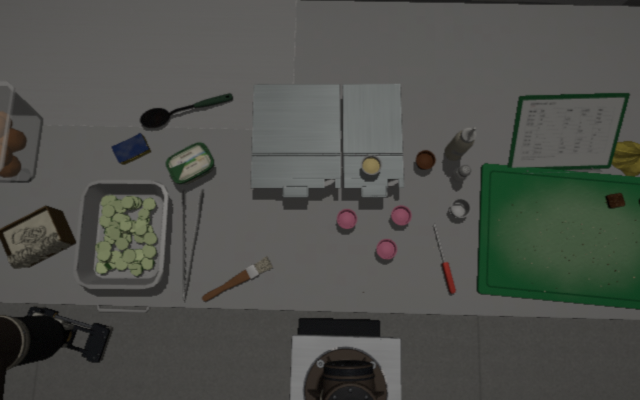

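View pics/scene0.png

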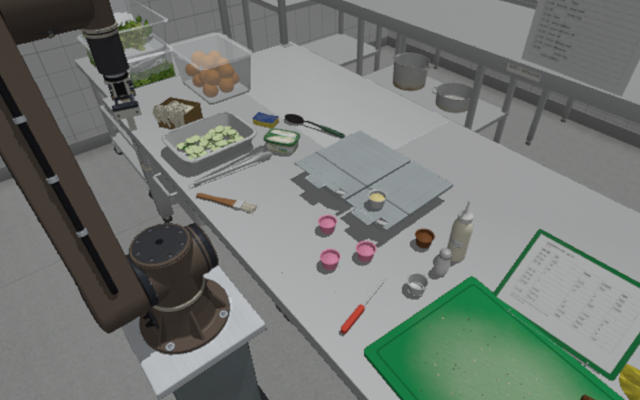

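The top view shows the narrow pan on the right, with its cover over columns 344–403. The yellow cup is on its flap at (371,165) and its tab is at (374,192). The wide pan is to the left, columns 252–340. Pink cups are in front at (347,219), (401,216) and (386,250), and a brown cup is at (425,160).

```bash
python3 - <<'E'
from h import *
p,d,i=snap('top'); P=cloud(i,d)
m=((P[...,2]>.055)&(P[...,2]<.08)).astype(np.uint8); m[:,:240]=0;m[:,420:]=0;m[:70]=0;m[215:]=0
m=cv2.morphologyEx(m,cv2.MORPH_OPEN,np.ones((2,2)))
c=max(cv2.findContours(m,0,2)[0],key=cv2.contourArea)
print('medz',np.median(P[...,2][m>0]), P[130,300],P[130,370])
# edges per row at x positions
for v in (95,110,125,140,170,180):
    r=np.where(m[v])[0]; print(v,[ray(i,r[k]+(.5 if k else -.5),v,.068)[:2].round(4) for k in (0,-1)])
for u in (265,320,330,352,390,398,295,372,376,366):
    r=np.where(m[:,u])[0]; print('u',u,[ray(i,u,r[k]+(.5 if k else -.5),.068)[:2].round(4) for k in (0,-1)], r[[0,-1]])
for v in range(186,199): 
    r=np.where(m[v,345:405])[0]
    if len(r): print('tab',v,r[0]+345,r[-1]+345,ray(i,r[0]+345-.5,v,.066)[:2].round(4),ray(i,r[-1]+345.5,v,.066)[:2].round(4))
g=p.astype(int)
print('row130',p[130,335:350].mean(1).round()); print(p[110,335:350].mean(1).round())
for u in (352,392): print('col',u,p[145:165,u].mean(1).round())
h=cv2.cvtColor(p,cv2.COLOR_BGR2HSV)
for n,z in (('top',.103),('scene',.103)):
    q,dd,ii=(p,d,i) if n=='top' else snap(n)
    h=cv2.cvtColor(q,cv2.COLOR_BGR2HSV)
    y=cv2.inRange(h,(15,70,80),(35,255,255)); 
    _,_,s,ce=cv2.connectedComponentsWithStats(y)
    for a,b in zip(s[1:],ce[1:]):
        if a[4]>40 and 340<b[0]<410 and 140<b[1]<220: print(n,a,b,ray(ii,*b,z))
big=cv2.resize(p[70:270,240:480],None,fx=3,fy=3,interpolation=cv2.INTER_CUBIC); cv2.imwrite('pics/crop1.png',cv2.convertScaleAbs(big,alpha=1.4))
E
```

```text
medz 0.06814081218214163 [0.75657354 0.15154574 0.06716213] [ 0.76131238 -0.06012962  0.06740448]
95 [array([0.8658, 0.2982]), array([ 0.8758, -0.1527])]
110 [array([0.8171, 0.2957]), array([ 0.8272, -0.1555])]
125 [array([0.7689, 0.2962]), array([ 0.7792, -0.1582])]
140 [array([0.7214, 0.2937]), array([ 0.7317, -0.1579])]
170 [array([0.6279, 0.2918]), array([ 0.6386, -0.1603])]
180 [array([0.5973, 0.2902]), array([ 0.6081, -0.1631])]
u 265 [array([0.8978, 0.2643]), array([0.5724, 0.2489])] [ 86 188]
u 320 [array([0.9048, 0.0948]), array([0.5763, 0.0863])] [ 85 188]
u 330 [array([0.9055, 0.064 ]), array([0.5861, 0.057 ])] [ 85 185]
u 352 [array([ 0.907 , -0.0037]), array([ 0.5785, -0.0082])] [ 85 188]
u 390 [array([ 0.9095, -0.1206]), array([ 0.5843, -0.1202])] [ 85 187]
u 398 [array([ 0.9101, -0.1452]), array([ 0.597 , -0.1438])] [ 85 183]
u 295 [array([0.8998, 0.1718]), array([0.5443, 0.1591])] [ 86 198]
u 372 [array([ 0.9083, -0.0653]), array([ 0.5498, -0.0673])] [ 85 198]
u 376 [array([ 0.9086, -0.0776]), array([ 0.5501, -0.0791])] [ 85 198]
u 366 [array([ 0.9079, -0.0468]), arra
[... 563 characters left out ...]
0.557  -0.0366] [ 0.5589 -0.1131]
tab 197 362 387 [ 0.554  -0.0366] [ 0.5559 -0.1131]
tab 198 362 386 [ 0.551  -0.0366] [ 0.5528 -0.1101]
row130 [116. 116. 115. 115. 106.  82.  56.  51.  94. 113. 114. 115. 114. 112.
 114.]
[114. 114. 114. 112. 100.  71.  48.  50.  88. 109. 113. 112. 111. 113.
 113.]
col 352 [115. 115. 115. 115. 115. 115. 113. 103.  73.  92.  73.  96. 111. 114.
 113. 113. 115. 114. 113. 115.]
col 392 [111. 111. 112. 112. 112. 113. 113. 105.  69.  82.  75. 115. 115. 114.
 113. 112. 113. 114. 113. 114.]
top [363 158  17  15 205] [370.74634146 165.09268293] [ 0.64139694 -0.0596759   0.103     ]
scene [370 194  15   7  80] [376.8375 196.9   ] [ 0.63623264 -0.06591144  0.103     ]
```

View pics/crop1.png

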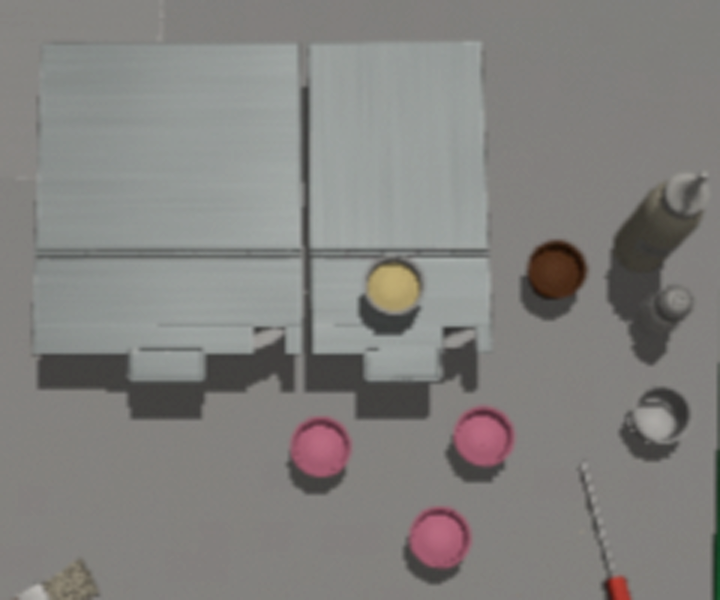

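Yellow cup middle is at about (0.640, -0.062) and the hinge middle at about (0.682, -0.072). The narrow tab edge is at x≈0.550, y≈-0.075. The pan is tilted about +0.03 rad, and the wide cover's near edge is at y≈0.022. Cover height and sizes match the task text, so I'm moving in, with the fingers spread along the pan's length to cradle the cup.

Call:
step_arm(moves=[[[2.38,-3.9,0,-0.0645,4],[2.38,-3.9,0,-0.0645,4],[2.38,-3.9,0,-0.0645,4],[2.38,-3.9,0,-0.0645,4],[2.38,-3.9,0,-0.0645,4],[2.38,-3.9,0,-0.0645,4],[2.38,-3.9,0,-0.0645,4],[2.38,-3.9,0,-0.0645,4],[2.38,-3.9,0,-0.0645,4],[2.38,-3.9,0,-0.0645,4]]])

```text
clock: 1.2
tool_pos: [0.4028, 0.263, 0.2268]
orientation: [-180.0, 0.0, -51.2]
force: [1.2, 0.2, -0.3]
opening: 0.04
gripper_force: 0.0
```

Call:
step_arm(moves=[[[2.38,-3.9,0,-0.0645,4],[2.38,-3.9,0,-0.0645,4],[2.38,-3.9,0,-0.0645,4],[2.38,-3.9,0,-0.0645,4],[2.38,-3.9,0,-0.0645,4],[2.38,-3.9,0,-0.0645,4],[2.38,-3.9,0,-0.0645,4],[2.38,-3.9,0,-0.0645,4],[2.38,-3.9,0,-0.0645,4],[2.38,-3.9,0,-0.0645,4]]])

```text
clock: 2.2
tool_pos: [0.6409, -0.1272, 0.2264]
orientation: [180.0, 0.0, -88.1]
force: [0.9, 0.2, 0.7]
opening: 0.0401
gripper_force: 0.0
```

```bash
python3 - <<'E'
from h import *
o=ctrl.get_obs(); print(o['tool_pos'],o['orientation'],o['force'],o['joint_pos'])
p,d,i=snap('wrist','w1.png')
h=cv2.cvtColor(p,cv2.COLOR_BGR2HSV); y=cv2.inRange(h,(15,70,80),(35,255,255))
_,_,s,ce=cv2.connectedComponentsWithStats(y)
for a,b in zip(s[1:],ce[1:]):
    if a[4]>100: print(a,b,ray(i,*b,.102))
print(i)
E
```

```text
[ 0.64088723 -0.12716148  0.22635628] [ 1.79986536e+02  3.59672632e-03 -8.81497939e+01] [0.89170497 0.22827407 0.69897192] [ 5.84530452e+00  1.85467478e+01 -2.26853185e+00 -4.84167500e-03
 -6.91979014e+01 -3.99337799e+00]
[ 290  237   50   43 1673] [314.39569635 257.87387926] [ 0.64348399 -0.06271086  0.102     ]
{'camera_matrix': array([[325.15585379,   0.        , 318.88685021],
       [  0.        , 325.15585379, 202.24311405],
       [  0.        ,   0.        ,   1.        ]]), 'eye': array([ 0.64386484, -0.20818194,  0.38520222]), 'orientation': array([ 1.62531102e+02,  3.91066520e-03, -1.78135060e+02])}
```

View pics/w1.png

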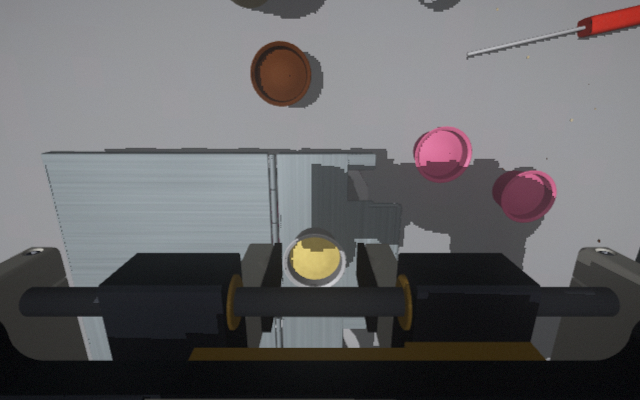

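The wrist view confirms the cup at pixel (315,258), which is (0.643, -0.063). The fingers straddle its centreline and nothing is in the way below them. Descending to just above the cover, then pushing slowly.

Call:
step_arm(moves=[[[0.2,0,-4.5,0,4],[0,0,-4.5,0,4],[0,0,-4,0,4],[0,0,-1.8,0,4],[0,0.8,0,0,4],[0,0.8,0,0,4],[0,0.5,0,0,4],[0,0.3,0,0,4],[0,0.3,0,0,4],[0,0.3,0,0,4]]])

```text
clock: 3.25
tool_pos: [0.6426, -0.0949, 0.0794]
orientation: [-179.9, 0.0, -88.0]
force: [0.0, 0.2, 0.2]
opening: 0.0401
gripper_force: 0.0
```

Call:
step_arm(moves=[[[0,0.3,0,0,4],[0,0.3,0,0,4],[0,0.3,0,0,4],[0,0.3,0,0,4],[0,0.3,0,0,4],[0,0.3,0,0,4]]])

```text
clock: 3.85
tool_pos: [0.6422, -0.0772, 0.0785]
orientation: [180.0, -0.0, -88.0]
force: [0.1, -0.8, 1.0]
opening: 0.0402
gripper_force: 0.5
```

```bash
python3 - <<'E'
from h import *
o=ctrl.get_obs(); print(o['tool_pos'],o['force'])
p,d,i=snap('scene'); q,_,j=snap('wrist','w2.png')
h=cv2.cvtColor(q,cv2.COLOR_BGR2HSV); y=cv2.inRange(h,(15,70,80),(35,255,255))
_,_,s,ce=cv2.connectedComponentsWithStats(y)
for a,b in zip(s[1:],ce[1:]):
    if a[4]>100: print(a,b,ray(j,*b,.102))
c=cv2.resize(p[130:250,280:480],None,fx=2.5,fy=2.5); w=cv2.resize(q,(480,300)); cv2.imwrite('pics/c2.png',np.vstack([c[:,:480],w]))
E
```

```text
[ 0.6421512  -0.07718185  0.07851585] [ 0.08668897 -0.78028466  0.96964661]
[ 273  317   93   31 2640] [318.82007576 331.24128788] [ 0.64152484 -0.04787591  0.102     ]
```

View pics/c2.png

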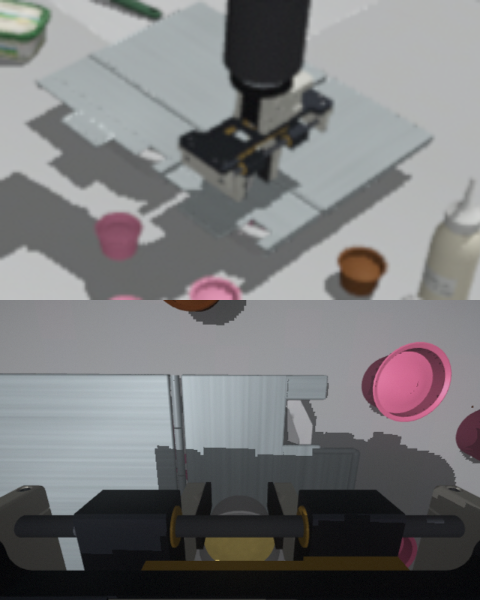

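The cup sits in the cradle between the fingertips, upright, with about 0.8 N of push. Continuing slowly along the pan's lateral axis.

Call:
step_arm(moves=[[[-0.01,0.4,0,0,4],[-0.01,0.4,0,0,4],[-0.01,0.4,0,0,4],[-0.01,0.4,0,0,4],[-0.01,0.4,0,0,4],[-0.01,0.4,0,0,4],[-0.01,0.4,0,0,4],[-0.01,0.4,0,0,4],[-0.01,0.4,0,0,4],[-0.01,0.4,0,0,4]]])

```text
clock: 4.95
tool_pos: [0.6413, -0.037, 0.0786]
orientation: [-180.0, 0.0, -88.0]
force: [-0.0, -0.6, 0.8]
opening: 0.0401
gripper_force: 0.5
```

```bash
python3 - <<'E'
from h import *
o=ctrl.get_obs(); print(o['tool_pos'],o['force'],o['gripper_force'])
q,_,j=snap('wrist','w3.png')
h=cv2.cvtColor(q,cv2.COLOR_BGR2HSV); y=cv2.inRange(h,(15,70,80),(35,255,255))
_,_,s,ce=cv2.connectedComponentsWithStats(y)
for a,b in zip(s[1:],ce[1:]):
    if a[4]>100: print(a,b,ray(j,*b,.102))
E
```

```text
[ 0.64125463 -0.03695703  0.07856717] [-0.00132008 -0.56301959  0.84759777] 0.4777660763284075
[ 273  317   93   31 2634] [318.75930144 331.21298405] [ 0.64059429 -0.00804097  0.102     ]
```

Call:
step_arm(moves=[[[-0.01,0.4,0,0,4],[-0.01,0.4,0,0,4],[-0.01,0.4,0,0,4],[-0.01,0.4,0,0,4],[-0.01,0.4,0,0,4],[-0.01,0.4,0,0,4],[-0.01,0.4,0,0,4],[-0.01,0.4,0,0,4],[-0.01,0.4,0,0,4],[-0.01,0.4,0,0,4]]])

```text
clock: 6.0
tool_pos: [0.6402, 0.0031, 0.0785]
orientation: [180.0, -0.0, -88.0]
force: [-0.3, -1.3, 0.4]
opening: 0.0399
gripper_force: 0.7
```

Call:
step_arm(moves=[[[-0.01,0.4,0,0,4],[-0.01,0.4,0,0,4],[-0.01,0.4,0,0,4],[-0.01,0.4,0,0,4],[-0.01,0.4,0,0,4],[-0.01,0.4,0,0,4],[-0.01,0.4,0,0,4],[-0.01,0.4,0,0,4],[-0.01,0.4,0,0,4],[-0.01,0.4,0,0,4]]])

```text
clock: 7.0
tool_pos: [0.6393, 0.043, 0.0785]
orientation: [-180.0, 0.0, -88.0]
force: [-0.2, -0.5, -0.2]
opening: 0.04
gripper_force: 0.7
```

Call:
step_arm(moves=[[[-0.01,0.4,0,0,4],[-0.01,0.4,0,0,4],[-0.01,0.4,0,0,4],[-0.01,0.4,0,0,4],[-0.01,0.3,0,0,4],[0,0.2,0,0,4],[0,0.1,0,0,4],[0,0,0,0,4],[0,-0.5,0,0,4],[0,-1.5,0,0,4]]])

```text
clock: 8.0
tool_pos: [0.6389, 0.0449, 0.0786]
orientation: [-180.0, 0.0, -87.9]
force: [0.9, -0.3, -0.0]
opening: 0.04
gripper_force: 0.0
```

```bash
python3 - <<'E'
from h import *
o=ctrl.get_obs(); print(o['tool_pos'],o['force'],o['gripper_force'])
q,_,j=snap('wrist','w4.png')
h=cv2.cvtColor(q,cv2.COLOR_BGR2HSV); y=cv2.inRange(h,(15,70,80),(35,255,255))
_,_,s,ce=cv2.connectedComponentsWithStats(y)
for a,b in zip(s[1:],ce[1:]):
    if a[4]>100: print(a,b,ray(j,*b,.102))
E
```

```text
[0.63890755 0.04485496 0.07858637] [ 0.85457399 -0.25333397 -0.02742093] 0.0
[ 272  322   92   26 1801] [317.56801777 336.68295391] [0.63867831 0.07711339 0.102     ]
```

The cup slid upright onto the wide cover, to y≈0.098. Backing off, rising and turning to face the tab.

Call:
step_arm(moves=[[[0,-2.5,0,0,4],[0,0,5,0,3],[0,0,5,0,2],[-1,-0.8,0,-0.131,1],[-1,-0.8,0,-0.131,1],[-1,-0.8,0,-0.131,1],[-1,-0.8,0,-0.131,1],[-1,-0.8,0,-0.131,1],[-1,-0.8,0,-0.131,1],[-1,-0.8,0,-0.131,1]]])

```text
clock: 9.05
tool_pos: [0.5681, -0.0377, 0.1786]
orientation: [180.0, 0.0, -140.9]
force: [-0.6, 0.6, -0.8]
opening: 0.01
gripper_force: 0.0
```

Call:
step_arm(moves=[[[-1,-0.8,0,-0.131,1],[-1,-0.8,0,-0.131,1],[-1,-0.8,0,-0.131,1],[-1,-0.8,0,-0.131,1],[-1.4,-0.9,0,-0.131,1],[0,0,0,0,1]]])

```text
clock: 9.65
tool_pos: [0.5131, -0.0789, 0.1787]
orientation: [180.0, -0.0, -178.3]
force: [0.9, 0.4, 0.1]
opening: 0.0098
gripper_force: 0.0
```

```bash
python3 - <<'E'
from h import *
o=ctrl.get_obs(); print(o['tool_pos'],o['orientation'],o['force'],o['opening'])
t,d,ti=snap('top'); P=cloud(ti,d); q,wd,j=snap('wrist')
for p,i in((t,ti),(q,j)):
    h=cv2.cvtColor(p,cv2.COLOR_BGR2HSV); y=cv2.inRange(h,(15,70,80),(35,255,255)); y[:100]=0;
    _,_,s,ce=cv2.connectedComponentsWithStats(y)
    for a,b in zip(s[1:],ce[1:]):
        if a[4]>100 and a[4]<5000: print(a,b,ray(i,*b,.102))
W=cloud(j,wd)
m=(abs(W[...,2]-.067)<.008)&(abs(W[...,1]+.075)<.03)&(W[...,0]<.6)&(wd>0); print('tab x min',np.percentile(W[...,0][m],[0,1,5]) if m.any() else None)
cv2.imwrite('pics/c5.png',np.vstack([cv2.resize(t[70:230,240:480],(480,320)),cv2.resize(q,(448,280),)if 0 else cv2.resize(q,(480,280))]))
E
```

```text
[ 0.51306326 -0.07886122  0.17874358] [ 1.79983045e+02 -1.32776722e-02 -1.78340147e+02] [0.94606723 0.40455278 0.07742682] 0.009777226269164229
[616 141  24  12 231] [626.79220779 146.54112554] [ 0.71511132 -0.80418059  0.102     ]
[614 158  26  15 148] [631.16891892 166.16891892] [ 0.65613026 -0.81127413  0.102     ]
[ 477  327   53   34 1389] [504.56515479 344.20806335] [0.63266792 0.08999977 0.102     ]
tab x min [0.5535359  0.55404944 0.55477628]
```

View pics/c5.png

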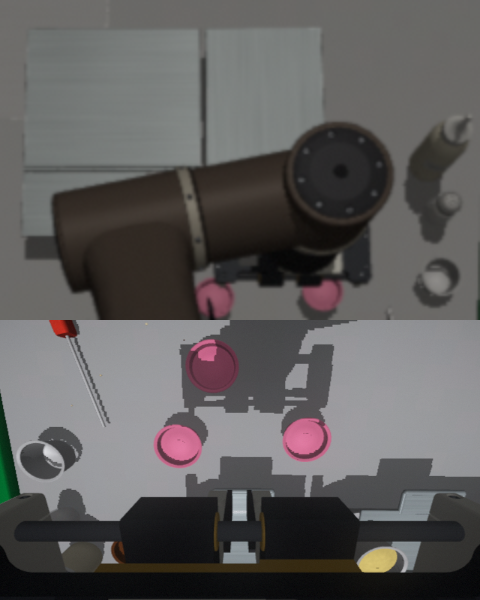

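The cup stands on the wide cover at about (0.635, 0.095). The tab edge is at x≈0.553, directly ahead of the fingertips. I'll descend in front of the tab and touch its edge.

Call:
step_arm(moves=[[[0,0.2,-4.5,0,1],[0,0,-4.5,0,1],[0,0,-3.4,0,1],[0,0,-1,0,1],[1,0,0,0,1],[1,0,0,0,1],[0.4,0,0,0,1],[0.2,0,0,0,1],[0.2,0,0,0,1],[0,0,0,0,1]]])

```text
clock: 10.75
tool_pos: [0.5429, -0.0753, 0.045]
orientation: [180.0, 0.0, -178.1]
force: [0.3, -0.3, 0.1]
opening: 0.0102
gripper_force: 0.0
```

Call:
step_arm(moves=[[[0.2,0,0,0,1],[0.1,0,0,0,1],[0,0,0,0,1]]])

```text
clock: 11.05
tool_pos: [0.5432, -0.0756, 0.0443]
orientation: [-180.0, -0.2, -178.1]
force: [-8.5, 2.3, 6.0]
opening: 0.01
gripper_force: 3.9
```

Call:
step_arm(moves=[[[-0.05,0,0.3,0,1],[0,0,0.3,0,1],[0,0,0.3,0,1]]])

```text
clock: 11.35
tool_pos: [0.5433, -0.0756, 0.0531]
orientation: [-180.0, -0.2, -178.1]
force: [-5.7, 0.5, -0.4]
opening: 0.0099
gripper_force: 2.7
```

```bash
cat > flap.py <<'E'
from h import *
def flap():
    o=ctrl.get_obs(); print('tool',o['tool_pos'].round(4),'F',o['force'].round(1))
    for n in('top','scene','wrist'):
        p,d,i=snap(n); P=cloud(i,d); y=P[...,1];x=P[...,0];z=P[...,2]
        for lo,hi in((-.155,-.12),(-.115,-.035),(-.03,.01)):
            m=(y>lo)&(y<hi)&(x>.54)&(x<.67)&(z>.058)&(z<.11)&(d>0)
            r=[(round(a,2),np.median(z[m&(abs(x-a)<.006)]).round(4)) for a in(.56,.58,.60,.62,.64,.66) if (m&(abs(x-a)<.006)).sum()>8]
            print(n,lo,r)
E
python3 -c "
from flap import *
flap()"
```

```text
tool [ 0.5433 -0.0756  0.0531] F [-5.7  0.5 -0.4]
top -0.155 []
top -0.115 []
top -0.03 []
scene -0.155 [(0.6, np.float64(0.0662)), (0.62, np.float64(0.0706)), (0.64, np.float64(0.0698)), (0.66, np.float64(0.0679))]
scene -0.115 [(0.66, np.float64(0.0682))]
scene -0.03 []
wrist -0.155 []
wrist -0.115 [(0.56, np.float64(0.0772)), (0.58, np.float64(0.076))]
wrist -0.03 [(0.58, np.float64(0.0749))]
```

The flap is following without slipping: its surface at x=0.56 is up about 9 mm. Continuing along the tab's arc.

Call:
step_arm(moves=[[[0.05,0,0.5,0,1],[0.07,0,0.5,0,1],[0.08,0,0.5,0,1],[0.11,0,0.5,0,1],[0.12,0,0.5,0,1]]])

```text
clock: 12.0
tool_pos: [0.5469, -0.0755, 0.0781]
orientation: [180.0, -0.3, -178.1]
force: [-8.6, 1.4, 1.2]
opening: 0.0099
gripper_force: 4.3
```

Call:
step_arm(moves=[[[0.15,0,0.5,0,1],[0.18,0,0.5,0,1],[0.2,0,0.5,0,1],[0.22,0,0.5,0,1],[0.25,0,0.5,0,1]]])

```text
clock: 12.5
tool_pos: [0.5556, -0.0753, 0.103]
orientation: [180.0, -0.4, -178.1]
force: [-13.8, 5.1, 4.9]
opening: 0.0095
gripper_force: 6.9
```

```bash
python3 -c "
from flap import *
flap()"
```

```text
tool [ 0.5556 -0.0753  0.103 ] F [-13.8   5.1   4.9]
top -0.155 []
top -0.115 []
top -0.03 []
scene -0.155 [(0.6, np.float64(0.0627)), (0.62, np.float64(0.0969)), (0.64, np.float64(0.0891)), (0.66, np.float64(0.0791))]
scene -0.115 [(0.6, np.float64(0.0631))]
scene -0.03 []
wrist -0.155 []
wrist -0.115 [(0.56, np.float64(0.1055)), (0.6, np.float64(0.1089))]
wrist -0.03 []
```

The flap is at about 25°. The push is rising to 13.8 N, so I'll ease off in x as it goes up.

Call:
step_arm(moves=[[[0.0,0,0.5,0,1],[0.1,0,0.5,0,1],[0.3,0,0.5,0,1]]])

```text
clock: 12.95
tool_pos: [0.5641, -0.0752, 0.1194]
orientation: [180.0, 0.1, -178.1]
force: [-2.7, 1.1, 0.8]
opening: 0.01
gripper_force: 1.1
```

Call:
step_arm(moves=[[[0.35,0,0.5,0,1],[0.4,0,0.5,0,1]]])

```text
clock: 13.15
tool_pos: [0.571, -0.0751, 0.1291]
orientation: [180.0, -0.0, -178.1]
force: [-4.5, 3.0, 2.8]
opening: 0.0099
gripper_force: 2.5
```

Call:
step_arm(moves=[[[0.33,0,0.42,0,1],[0.38,0,0.42,0,1],[0.4,0,0.4,0,1],[0.42,0,0.38,0,1],[0.45,0,0.35,0,1],[0.45,0,0.35,0,1]]])

```text
clock: 13.75
tool_pos: [0.5961, -0.0754, 0.1522]
orientation: [-180.0, 0.0, -178.1]
force: [-2.4, 0.4, 2.1]
opening: 0.0099
gripper_force: 1.1
```

Call:
step_arm(moves=[[[0.48,0,0.3,0,1],[0.48,0,0.3,0,1],[0.5,0,0.26,0,1],[0.5,0,0.26,0,1],[0.53,0,0.2,0,1],[0.53,0,0.2,0,1]]])

```text
clock: 14.35
tool_pos: [0.6261, -0.0753, 0.1671]
orientation: [180.0, 0.0, -178.1]
force: [-0.3, 0.0, 0.2]
opening: 0.0099
gripper_force: 0.4
```

```bash
python3 - <<'E'
from h import *
o=ctrl.get_obs(); print('tool',o['tool_pos'].round(4),'F',o['force'].round(1))
p,d,i=snap('scene')
q,_,j=snap('wrist')
cv2.imwrite('pics/c6.png',np.vstack([cv2.resize(p[110:250,260:480],(480,305)),cv2.resize(q,(480,290))]))
E
```

```text
tool [ 0.6261 -0.0753  0.1671] F [-0.3  0.   0.2]
```

View pics/c6.png

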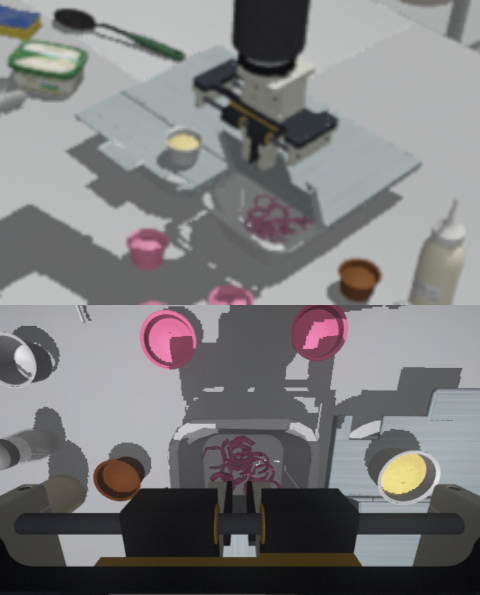

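The flap stands at about 70°, the pan is open below it, and the cup is upright on the wide cover. Pushing on past upright.

Call:
step_arm(moves=[[[0.55,0,0.1,0,1],[0.55,0,0.1,0,1],[0.55,0,0,0,1],[0.55,0,0,0,1],[0.55,0,0,0,1],[0.55,0,0,0,1],[0.55,0,0,0,1],[0.55,0,0,0,1],[0.55,0,0,0,1],[0.55,0,0,0,1]]])

```text
clock: 15.45
tool_pos: [0.681, -0.0753, 0.1689]
orientation: [180.0, -0.0, -178.1]
force: [0.3, -1.2, 0.1]
opening: 0.0103
gripper_force: 0.1
```

Call:
step_arm(moves=[[[0.55,0,0,0,1],[0.55,0,0,0,1],[0.55,0,0,0,1],[0.55,0,0,0,1],[0.55,0,0,0,1],[0,0,0,0,1],[0,0,0,0,1]]])

```text
clock: 16.15
tool_pos: [0.7081, -0.0753, 0.1688]
orientation: [180.0, -0.0, -178.1]
force: [0.1, -0.3, 0.5]
opening: 0.01
gripper_force: 0.0
```

Call:
step_arm(moves=[[[0,0,3,0,1],[0,0,4,0,1],[-4,0,2,0,1],[-4.5,0,0,0,1],[-4.5,0,0,0,1],[-4.5,0,0,0,1],[-4.5,0,0,0,1],[0,0,0,0,1],[0,0,0,0,1],[0,0,0,0,1]]])

```text
clock: 17.15
tool_pos: [0.4886, -0.0752, 0.2594]
orientation: [180.0, 0.1, -178.1]
force: [0.5, 0.6, 0.1]
opening: 0.0101
gripper_force: 0.0
```

```bash
python3 - <<'E'
from h import *
o=ctrl.get_obs(); print('tool',o['tool_pos'].round(4),'F',o['force'].round(1))
p,d,i=snap('scene'); t,_,j=snap('top'); P=cloud(j,_)
m=(P[...,2]>.055)&(P[...,2]<.085)
for u in (352,372,390): r=np.where(m[70:215,u])[0]+70; print(u,r[[0,-1]],[ray(j,u,r[k]+(.5 if k else -.5),.068)[:2].round(4) for k in(0,-1)])
print([P[v,372,2].round(3) for v in (95,105,115,125,135,145,165,175)])
cv2.imwrite('pics/c7.png',np.vstack([cv2.resize(p[110:250,260:480],(480,305)),cv2.resize(t[70:230,240:480],(480,290))]))
E
```

```text
tool [ 0.4886 -0.0752  0.2594] F [0.5 0.6 0.1]
352 [ 84 151] [array([ 0.9103, -0.0037]), array([ 0.6922, -0.0066])]
372 [ 84 146] [array([ 0.9116, -0.0652]), array([ 0.7092, -0.0664])]
390 [ 84 140] [array([ 0.9128, -0.1206]), array([ 0.7293, -0.1204])]
[np.float64(0.069), np.float64(0.07), np.float64(0.079), np.float64(0.081), np.float64(0.079), np.float64(0.075), np.float64(0.684), np.float64(0.683)]
```

View pics/c7.png

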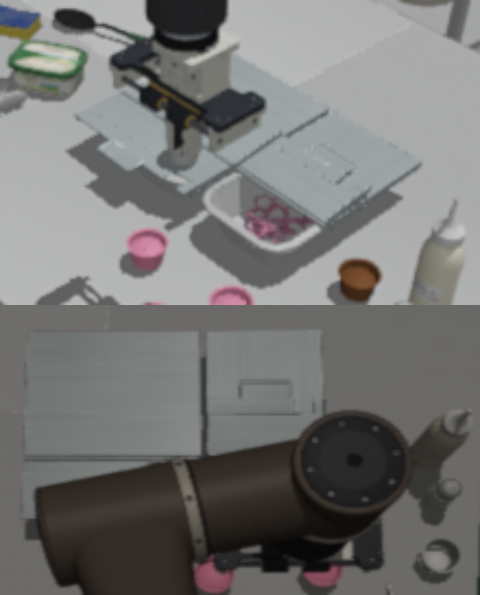

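The flap lies folded back at about 70–81 mm height, the stop angle. The pan back edge moved by no more than a pixel, and the robot is clear. Waiting briefly, then handing in.

Call:
step_arm(moves=[[[0,0,2,0,1],[0,0,0,0,1],[0,0,0,0,1],[0,0,0,0,1],[0,0,0,0,1],[0,0,0,0,1]]])

```text
clock: 17.85
tool_pos: [0.488, -0.0753, 0.2785]
orientation: [-180.0, -0.1, -178.1]
force: [0.1, 0.3, 0.5]
opening: 0.01
gripper_force: 0.0
```

```bash
python3 - <<'E'
from h import *
q,d,j=snap('wrist'); h=cv2.cvtColor(q,cv2.COLOR_BGR2HSV); y=cv2.inRange(h,(15,70,80),(35,255,255))
_,_,s,ce=cv2.connectedComponentsWithStats(y)
for a,b in zip(s[1:],ce[1:]):
    if a[4]>100: print(a,b,ray(j,*b,.102))
from plant import close_job
print(close_job())
E
```

```text
the job is handed in; nothing more can be done
None
```

The job is handed in: the yellow cup was slid onto the wide pan's cover and was last seen standing there upright, the narrow flap lies folded open on its back half, and the arm ended clear; the last check just before hand-in did not find the cup in the wrist view.

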